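Uncap the specimen imager and bring the block into view

TASK

Get the imager ready to photograph the underside of its specimen block: lift the red dust cap off the upward-looking lens and set it down, without dropping it, flat and open side down in the recess of the grey cap holder. Move the focus lever until it stands over the middle of the yellow preset mark, and push the carriage, with the block lying in its nest, over the uncovered lens, fully home against its stop. Do not disturb the loose specimen blocks, loupe, forceps, marker pen and tape roll lying about.

Things in the scene. Friction and masses are not known exactly. Their poses are not given: they have to be found in the camera images.
- imager: White fixed instrument. Origin: on the bench under the lens axis; x points away from its front, y to its left, z up. Housing: x -72 to 88, y -60 to 166 mm, top 40 mm above the bench. Lens barrel: 40 mm across, upright at x = y = 0, rim 86 mm above the bench. Rail along the back: x 63 to 90 mm, up to 95 mm above the bench.
- lens_top (a point): Centre of the lens barrel's upper rim, 86 mm above the bench; its axes are the imager's.
- cap_center (a point): Centre (half-way up) of the loose red dust cap: round, 46 mm across, 34 mm tall, closed on top, open below (inside 43 mm across, 26 mm deep), z up along its axis, 30 g. At the start it sits over the lens barrel with 1.5 mm play, lower edge 60 mm, top 94 mm above the bench; lift it straight up 30 mm or more. While on, it bars the carriage's way.
- holder_floor (a point): Centre of the cork floor of the round recess in the cap holder, 12 mm above the bench. The holder is fixed: a grey foot 86 mm across and 12 mm high with an aluminium rim 63 mm across, top 20 mm above the bench; the recess is 51 mm across and 8 mm deep.
- focus_lever (a joint): Angle of the focus lever (rad, 0 to 1.6) about the lens axis. At 0 it points to the imager's front right (-0.70 x, -0.72 y of the imager), at 0.8 straight to the front (-x); it grows as the lever swings to the imager's left (clockwise from above). It starts below the mark's angle, stays where it is left and takes about 1 N at the pin.
- focus_mark (a joint): Angle of the yellow preset mark, counted as for the focus lever: the lever stands over the mark's middle when both angles are equal. It does not move.
- lever_pin (a point): On the axis of the upright black pin at the end of the steel focus lever, 88 mm from the lens axis, 66 mm above the bench. The pin is 11 to 13 mm thick and reaches from 48 to 80 mm above the bench. The lever itself is 7 mm wide, 49 to 54 mm above the bench. The point's x points outward along the lever.
- mark_tip (a point): Middle of the top of the yellow preset mark, 60 mm from the lens axis, 47 mm above the bench: a yellow tab 18 mm wide with a black centre line at the edge of the white dial, under the lever's path. Its x points outward from the lens axis.
- carriage (a joint): Travel of the specimen carriage (m): 0 parked at the imager's left, 0.112 fully home against its stop with the block centred over the lens; it slides along the imager's -y and takes about 2 N.
- carriage_tab (a point): Centre of the upright blue thumb tab on the left (+y) end of the carriage: 28 mm along x, 5 mm thick along y, 94 to 120 mm above the bench; push its left face toward -y. The carriage is a dark plate 80 mm square, 88 to 94 mm above the bench, its centre 37 mm to the -y side and 16 mm to the +x side of the tab. A resin block lies on it.
- block_center (a point): Centre of that clear resin specimen block (30x42x19 mm, 28 g), top 113 mm above the bench; it rides along loose in a nest of corner lips 5 mm high with about 1.5 mm play.
- specimen_8: Bystander, not to be moved: specimen block lying alone near the case; origin at the centre of its underside.
- forceps: Bystander, not to be moved: steel forceps; origin at the centre of its underside.
- marker: Bystander, not to be moved: marker pen; origin at the centre of its underside.
- pocket_loupe: Bystander, not to be moved: folding loupe; origin at the centre of its underside.
- block_a: Bystander, not to be moved: waiting specimen block; origin at the centre of its underside.
- tape: Bystander, not to be moved: roll of tape; origin at the centre of its underside.

How it is judged (in metres and radians):
On the way, in this order (a step that is already met when the one before it is completed fails the run):
1. the cap is lifted clear of the lens (z of cap_center in the frame of lens_top above 0.02 m), for 0.1 s.
2. the cap is set down flat in the holder's recess by the gripper, not dropped in (horizontal distance between cap_center and holder_floor below 0.0045 m and z of cap_center in the frame of holder_floor below 0.0205 m and angle between cap_center's own z axis and vertical below 0.08 rad and distance between the grasp point and cap_center below 0.05 m), for 0.1 s.
At the end, for the whole second after the job is handed in: Cap open side down on the recess floor (within 4.5 mm of centre, raised under 3.5 mm, tilt under 0.08 rad); focus lever within 0.06 rad of the mark's middle; carriage within 3 mm of its stop, at rest, its block flat and within 8 mm of the lens axis; bystanders moved under 25 mm (horizontal distance between cap_center and holder_floor below 0.0045 m and z of cap_center in the frame of holder_floor below 0.0205 m and angle between each of cap_center, block_center's own z axis and vertical below 0.08 rad and angle between the x axis of lever_pin and the x axis of mark_tip, either way round below 0.06 rad and value of joint carriage above 0.109 m and velocity of joint carriage below 0.01 m/s and horizontal distance between block_center and lens_top below 0.008 m); the robot touches nothing.
It fails at once if a bystander is moved by more than 25 mm (distance of any of specimen_8, forceps, marker, pocket_loupe, block_a, tape from where it was at the start of the episode above 0.025 m).
It also fails if it takes over 67 s, if anything falls off the work surface, if the arm or the gripper's body presses on something with over 40 N, if the wrist force passes 120 N, or if a joint passes its speed limit or range.

ROBOT

A 7-joint arm with a two-finger parallel gripper is mounted at the origin on a cart in front of the work surface, level with it; the furniture and walls round the work are solid. World frame = base frame: x ahead of the robot, y to its left, z up, the work surface at z = 0. Lengths are in mm, angles in rad, forces in N, time in s.
With the tool pointing down it reaches from about 400 to 875 mm from the base axis. Payload 4.4 kg.
Tool frame: the origin (TCP) lies at the very end of the fingers, on their centre line; the grasp point (between the pads) lies 19 mm behind it; y points along the fingers, z is the direction in which the jaws open and shut, and the axes are right-handed (so a half turn about y gives the same grasp; the last joint's range is limited). The gripper opens to 85 mm and grips with 20 to 120 N. Pads are 22 mm wide; open, the fingers measure 114 mm over their backs; the gripper's body (76 mm by 85 mm) begins 54 mm behind the grasp point. The pads swing forward as they close: fully open they stand 13 mm farther back than shut.
Start: joints at [1.086, 0.628, 0.038, 1.517, -0.027, 0.996, -0.02], TCP at [264.36, -593.828, 231.313] pointing down, gripper open.
Joint ranges: [-3.06, 3.06], [-0.37, 2.12], [-1.25, 1.32], [0.18, 2.47], [-1.1, 4.24], [0.23, 1.98], [-2.94, 2.94]. Speed limits (rad/s): [2.57, 2.57, 3.14, 3.14, 3.14, 3.14, 3.14].

INTERFACE

Orientations are given as [roll, pitch, yaw] about the fixed x, y, z axes, in that order (R = Rz(yaw) Ry(pitch) Rx(roll)).
In Python, from cell import read_state, get_image, finish_job gives the robot as it stands. The module is installed in compiled form; this text tells all that it offers.
- The arm moves only by the tool servo_tool, never from a script. Its argument "increments" is a list of rows, each an object of numbers: "dx", "dy", "dz": the shift along the world's x, y, z in cm; "ax", "ay", "az": the turn, a rotation vector about the world's x, y, z in rad; "claw": the closure, from -1 (fully open) to 1 (shut). A call has 1 to 8 rows; each row is the pose to reach, as a shift and turn from the pose commanded when the call began; what a row does not reach only later rows make up. A row lasts 1/12 s, in which the tool goes at most 41.7 mm and 7.16 degrees, less where a joint would pass 70% of its speed; a pose out of reach is approached as far as the arm can. A call with a gripper value outside its range is refused whole. The fingers move at their own pace and stop on an object; the grip force is fixed at half the most. Time passes only in rows, so rows that repeat a pose let the fingers close. It gives the time, the measured TCP pose, the force and the opening at its end, in the units of the state.
- read_state(): the state, without advancing time (a new reading comes with each control period).
- get_image(name): name is "side" or "top"; returns a dict with "color" (384x512x3 uint8, red, green, blue), "fov_y" (degrees; the focal length in pixels is half the picture's height over the tangent of half this angle, whatever the lens; pixels are square), "cx", "cy" (the principal point, pixels), "R" (3x3) and "t" (3): a world point X has camera coordinates R X + t. Camera axes: x right, y down, z forward; pixel columns grow to the right and rows downward; lengths in mm; the calibration is good to about 2 mm. A picture is of the moment at which its call begins. There is no depth.
- finish_job(): hands the job in, once; it reports no verdict.
The state is a dict: "clock": time; "qpos": joint angles; "qd": joint speeds; "tau": joint torques, N m; "eef_pos": TCP position; "tool_rot": TCP orientation; "force": force on the tool from outside, world axes, zero at the start; "torque": the same for the moment, N m; "width": finger opening in mm.
Only numpy, scipy, OpenCV 4.12 (cv2) and the standard library are available. Lean on these libraries where they do the work, as an engineer would, in place of code of your own. Each camera call takes 0.05 s, during which the arm holds its last target.

## Working session

There is one attempt and no reset: what is moved stays moved. The work goes in short steps, Python scripts to look and compute and a tool call to move; the robot and the scene stay as the last step left them, time stands still between calls to the robot, and variables do not carry over. Pictures are saved under pics/ and viewed, and the job is handed in when it is done.

Besides the shell and the picture viewer there is one more tool, called after "Call:" as name(argument=value, ...), one argument or row to a line, values as JSON. servo_tool: Moves the arm, as the interface text tells. Its arguments: {"type":"object","properties":{"increments":{"type":"array","items":{"type":"object","properties":{"dx":{"type":"number"},"dy":{"type":"number"},"dz":{"type":"number"},"ax":{"type":"number"},"ay":{"type":"number"},"az":{"type":"number"},"claw":{"type":"number"}}}}},"required":["increments"]}

```bash
mkdir -p pics
cat > h.py <<'E'
import numpy as np,cv2
from cell import read_state,get_image
def K(d):
    f=d["color"].shape[0]/2/np.tan(np.radians(d["fov_y"])/2); return f
def ray(d,u,v):
    f=K(d);R=np.array(d["R"]);t=np.array(d["t"])
    return -R.T@t, R.T@np.array([(u-d["cx"])/f,(v-d["cy"])/f,1.])
def onz(d,u,v,z):
    o,r=ray(d,u,v); return o+r*(z-o[2])/r[2]
def proj(d,X):
    c=np.array(d["R"])@np.array(X)+np.array(d["t"]);f=K(d)
    return f*c[0]/c[2]+d["cx"],f*c[1]/c[2]+d["cy"]
def save(d,n,box=None,s=1):
    im=d["color"][:,:,::-1]
    if box: im=im[box[1]:box[3],box[0]:box[2]]
    cv2.imwrite(n,cv2.resize(im,None,fx=s,fy=s,interpolation=cv2.INTER_CUBIC))
E
python3 - <<'E'
from h import *
import pickle
for n in("side","top"):
    d=get_image(n); pickle.dump(d,open(n+"0.pkl","wb")); save(d,f"pics/{n}0.png",s=1.5)
    print(n,d["fov_y"],d["cx"],d["cy"],-np.array(d["R"]).T@np.array(d["t"]),np.round(d["R"],3))
print(read_state())
E
```

```text
side 52.56649432005884 256.03776042268186 181.82628770886413 [295.86506348 873.89187918 719.73171246] [[-0.957 -0.288 -0.019]
 [-0.141  0.524 -0.84 ]
 [ 0.252 -0.802 -0.542]]
top 47.595986672245566 254.83764918940193 195.4492175761797 [ 450.61228092  -26.71809877 1517.79559722] [[-0.007 -1.    -0.001]
 [-0.996  0.007 -0.089]
 [ 0.089  0.001 -0.996]]
{'clock': 0.1, 'qpos': array([ 1.08620439,  0.62925881,  0.0384134 ,  1.51826199, -0.02698424,
        0.99631821, -0.02001725]), 'qd': array([ 0.00154168, -0.00162332,  0.00148987, -0.00423858, -0.00030145,
       -0.00012067, -0.00078062]), 'tau': array([ 1.19048073e-03, -5.64534509e+01,  1.22959044e+00, -1.93973458e+01,
        1.11577468e-02,  5.45016970e-03, -2.80271422e-05]), 'eef_pos': array([ 264.13811746, -593.2940118 ,  230.47905479]), 'tool_rot': array([-1.57252563e+00, -1.26087779e-05, -2.72278388e+00]), 'force': array([ 0.17230705, -1.78329206,  1.31677966]), 'torque': array([ 0.00868349, -0.01170247, -0.03567418]), 'width': 85.29681144876194}
```

View pics/top0.png

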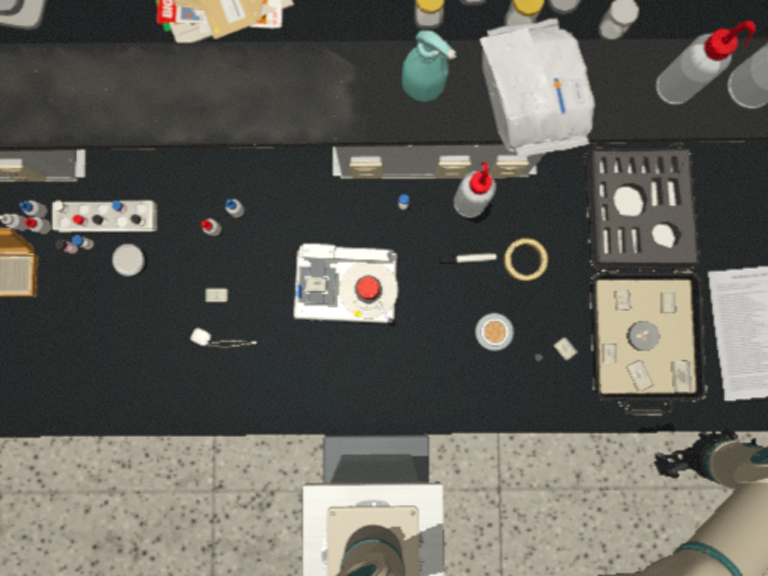

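View pics/side0.png

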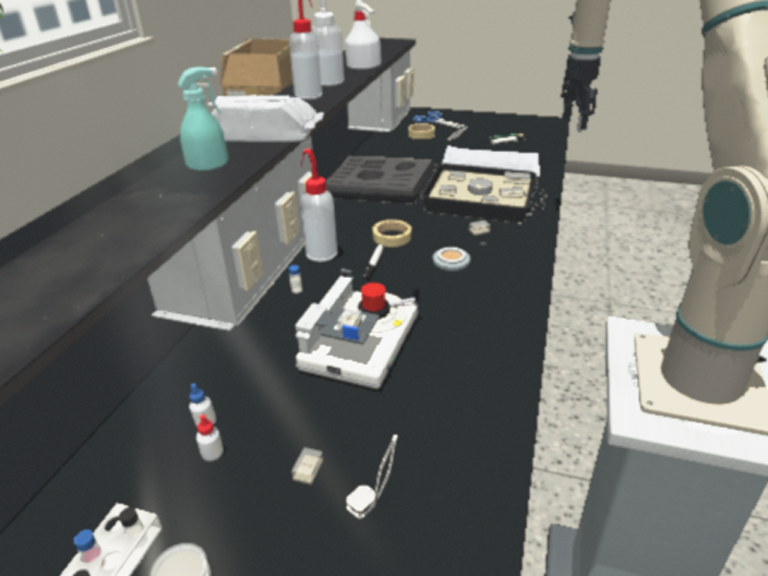

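Run:
```python
from h import *
import pickle
t=pickle.load(open("top0.pkl","rb"));s=pickle.load(open("side0.pkl","rb"))
a=cv2.resize(t["color"][155:225,190:275,::-1],None,fx=8,fy=8,interpolation=cv2.INTER_CUBIC)
b=cv2.resize(s["color"][180:262,190:285,::-1],None,fx=8,fy=8,interpolation=cv2.INTER_CUBIC)
cv2.imwrite("pics/tz.png",a[:600,:800]);cv2.imwrite("pics/sz.png",b[:600,:800])
```

```text
(no output)
```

View pics/tz.png

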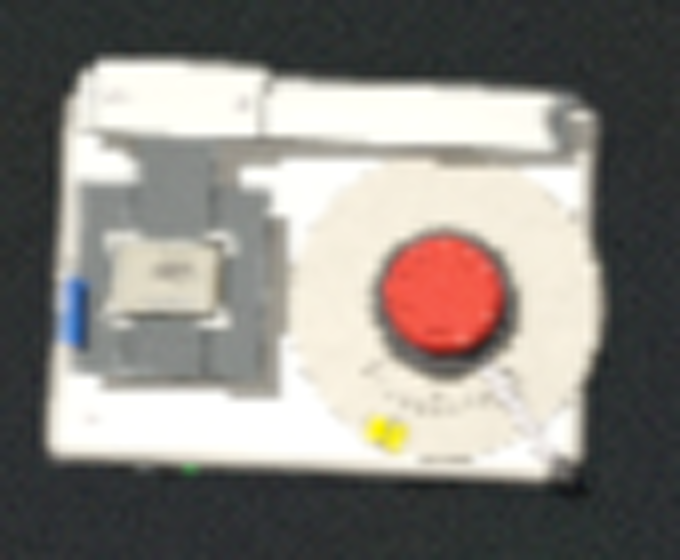

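View pics/sz.png

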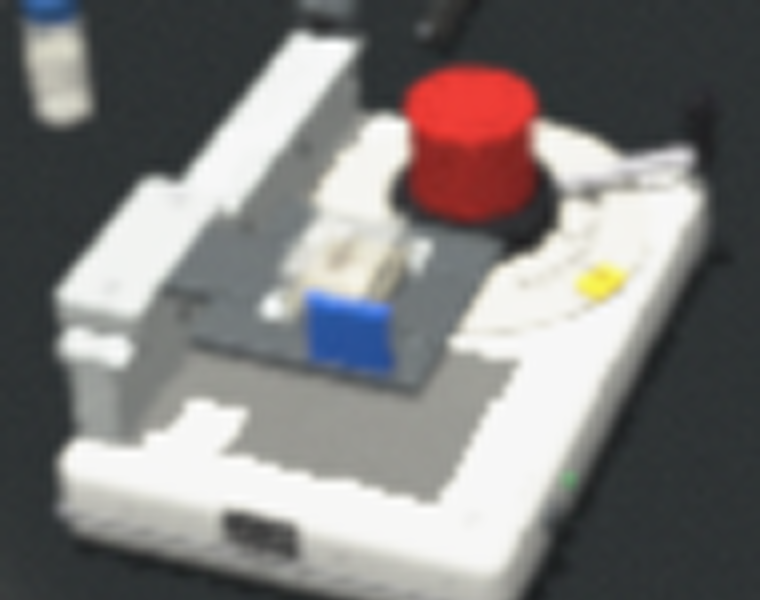

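```bash
cat > m.py <<'E'
from h import *
def cent(d,mask,box):
    m=np.zeros(mask.shape,np.uint8);x0,y0,x1,y1=box;m[y0:y1,x0:x1]=mask[y0:y1,x0:x1]
    n,l,st,c=cv2.connectedComponentsWithStats(m)
    i=1+np.argmax(st[1:,4]); return c[i],st[i], (l==i)
def hsv(d): return cv2.cvtColor(d["color"],cv2.COLOR_RGB2HSV).astype(int)
def tri(d1,p1,d2,p2):
    o1,r1=ray(d1,*p1);o2,r2=ray(d2,*p2)
    A=np.stack([r1,-r2],1);k=np.linalg.lstsq(A,o2-o1,rcond=None)[0]
    a=o1+k[0]*r1;b=o2+k[1]*r2;return (a+b)/2,np.linalg.norm(a-b)
E
python3 - <<'E'
from m import *
import pickle
t=pickle.load(open("top0.pkl","rb"));s=pickle.load(open("side0.pkl","rb"))
ht,hs=hsv(t),hsv(s)
TB=(190,155,275,225);SB=(190,180,285,262)
red=lambda h:(((h[...,0]<8)|(h[...,0]>172))&(h[...,1]>120)&(h[...,2]>70)).astype(np.uint8)
c,st,_=cent(t,red(ht),TB);print("cap top",c,st,onz(t,*c,94))
# side: top ellipse: brighter
c2,st2,mm=cent(s,(red(hs)*(s["color"][...,0]>190)).astype(np.uint8),SB);print("cap side topface",c2,st2,onz(s,*c2,94),)
print("tri",tri(t,c,s,c2))
yel=lambda h:((h[...,0]>22)&(h[...,0]<36)&(h[...,1]>110)&(h[...,2]>120)).astype(np.uint8)
y,st,_=cent(t,yel(ht),TB);print("mark",y,st,onz(t,*y,47))
y2,st,_=cent(s,yel(hs),SB);print("mark side",y2,st,onz(s,*y2,47))
blu=lambda h:((h[...,0]>100)&(h[...,0]<130)&(h[...,1]>120)&(h[...,2]>80)).astype(np.uint8)
b,st,_=cent(t,blu(ht),TB);print("tab",b,st,onz(t,*b,120),onz(t,*b,110))
b2,st,_=cent(s,blu(hs),(190,200,285,262));print("tab side",b2,st,tri(t,b,s,b2))
# lever pin by hand
p=(190+565/8,155+468/8);print("pin",onz(t,*p,80))
p2=(190+702/8,180+98/8);print("pin side",onz(s,*p2,80))
# holder
cork=lambda h:((h[...,0]>5)&(h[...,0]<25)&(h[...,1]>60)&(h[...,2]>120)).astype(np.uint8)
c,st,m=cent(t,cork(ht),(305,200,350,240));print("cork",c,st,onz(t,*c,12))
c,st,m=cent(s,cork(hs),(280,155,320,185));print("cork side",c,st,onz(s,*c,12))
a=cv2.resize(t["color"][200:245,305:390,::-1],None,fx=9,fy=9,interpolation=cv2.INTER_CUBIC)
b=cv2.resize(s["color"][135:190,255:335,::-1],None,fx=9,fy=9,interpolation=cv2.INTER_CUBIC)
cv2.imwrite("pics/th.png",a[:600,:800]);cv2.imwrite("pics/sh.png",b[:600,:800])
# imager corners top image at z=40
for q in [(50,460),(580,482)]:
    print("corner",onz(t,190+q[0]/8,155+q[1]/8,40))
E
```

```text
cap top [245.02312139 191.53757225] [238 185  15  14 173] [591.24477972   6.56847207  94.        ]
cap side topface [248.26548673 192.91150442] [241 189  16   9 113] [591.55285353  10.15219971  94.        ]
tri (array([592.07034716,   6.78113147,  91.60912441]), np.float64(1.2135778157463901))
mark [238.         208.61538462] [236 207   5   4  13] [538.00808127  31.71637358  47.        ]
mark side [264.6        214.73333333] [262 213   6   4  15] [536.14849074  36.80479636  47.        ]
tab [199.38461538 193.53846154] [199 190   2   8  13] [583.24582736 153.19391766 120.        ] [584.19470391 154.48103014 110.        ]
tab side [233.36 221.32] [229 217  10  10  75] (array([584.59539799, 155.16857683, 104.33817005]), np.float64(0.28295657983955375))
pin [519.35970886 -44.27891808  80.        ]
pin side [516.32127351 -34.86927021  80.        ]
cork [329.48101266 220.76582278] [323 214  14  14 158] [ 495.82552304 -282.70288531   12.        ]
cork side [300.67241379 169.63793103] [295 167  13   6  58] [ 496.30418407 -288.96436586   12.        ]
corner [526.21926138 173.85892962  40.        ]
corner [515.28606202 -51.08233638  40.        ]
```

View pics/th.png

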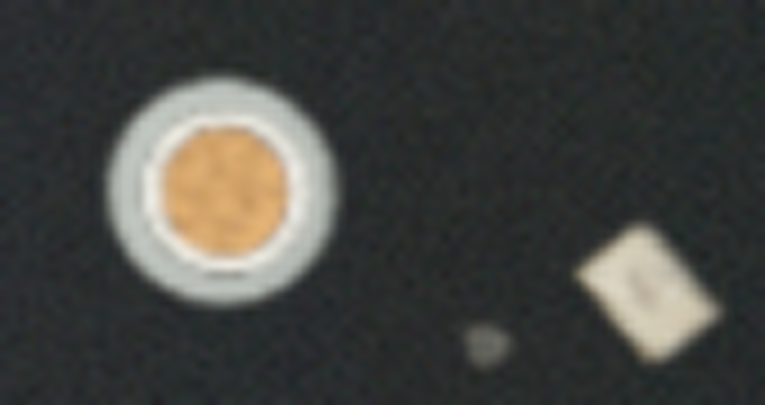

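View pics/sh.png

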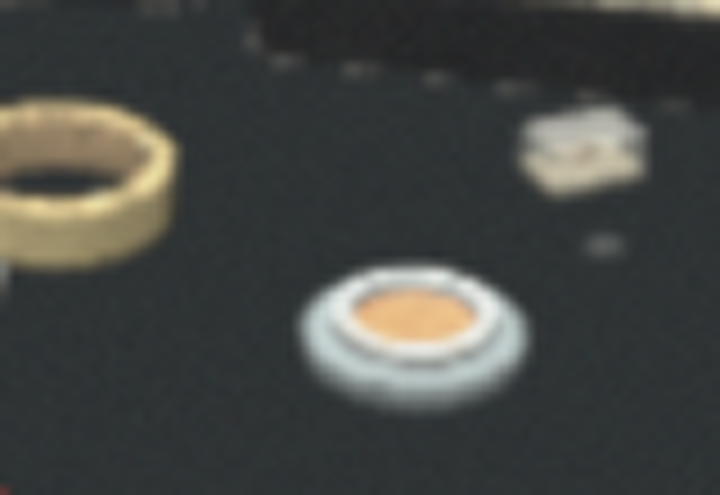

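Run:
```python
from m import *
import pickle
t=pickle.load(open("top0.pkl","rb"));s=pickle.load(open("side0.pkl","rb"))
for d,box,n in((t,(305,200,350,240),"t"),(s,(284,155,320,185),"s")):
    m=(d["color"].max(-1)>95).astype(np.uint8)
    c,st,mm=cent(d,m,box)
    cn=max(cv2.findContours(mm.astype(np.uint8),cv2.RETR_EXTERNAL,cv2.CHAIN_APPROX_NONE)[0],key=len)
    e=cv2.fitEllipse(cn);print(n,c,st,e,onz(d,*e[0],12),onz(d,*e[0],6))
    # white rim top
    m=((d["color"].min(-1)>205)).astype(np.uint8); c,st,mm=cent(d,m,box); print("rim",st)
    cn=max(cv2.findContours(mm.astype(np.uint8),cv2.RETR_EXTERNAL,cv2.CHAIN_APPROX_NONE)[0],key=len)
    e=cv2.fitEllipse(cn); print(e,onz(d,*e[0],20))
```

```text
t [329.18945312 220.81835938] [317 209  26  25 512] ((329.1888732910156, 220.82801818847656), (24.389568328857422, 24.894804000854492), 105.6717758178711) [ 495.61812982 -281.68941282   12.        ] [ 495.79746033 -282.70537268    6.        ]
rim [321 213  18  17  58]
((329.4556884765625, 220.78485107421875), (16.526344299316406, 17.030000686645508), 102.03075408935547) [ 495.52064616 -281.25445705   20.        ]
s [300.48742138 171.66037736] [288 164  26  16 318] ((300.4967956542969, 171.65151977539062), (14.891865730285645, 24.75678825378418), 92.60668182373047) [ 494.23468897 -275.44399138   12.        ] [ 495.91642476 -285.18781817    6.        ]
rim [292 166   5   7  14]
((298.9604187011719, 168.7740478515625), (7.446658134460449, 13.404682159423828), 88.4192123413086) [ 500.9290611  -280.02370426   20.        ]
```

Call:
servo_tool(
  increments=[
    {"dx": 1.9, "dy": 3.5},
    {"dx": 3.8, "dy": 7},
    {"dx": 5.7, "dy": 10.5},
    {"dx": 7.6, "dy": 14},
    {"dx": 9.5, "dy": 17.5},
    {"dx": 11.4, "dy": 21},
    {"dx": 13.3, "dy": 24.5},
    {"dx": 15.2, "dy": 28},
  ],
)

```text
invalid input at $.increments[0]: expected keys dx, dy, dz, ax, ay, az, claw
```

Call:
servo_tool(
  increments=[
    {"dx": 1.9, "dy": 3.5, "dz": 0, "ax": 0, "ay": 0, "az": 0, "claw": -1},
    {"dx": 3.8, "dy": 7, "dz": 0, "ax": 0, "ay": 0, "az": 0, "claw": -1},
    {"dx": 5.7, "dy": 10.5, "dz": 0, "ax": 0, "ay": 0, "az": 0, "claw": -1},
    {"dx": 7.6, "dy": 14, "dz": 0, "ax": 0, "ay": 0, "az": 0, "claw": -1},
    {"dx": 9.5, "dy": 17.5, "dz": 0, "ax": 0, "ay": 0, "az": 0, "claw": -1},
    {"dx": 11.4, "dy": 21, "dz": 0, "ax": 0, "ay": 0, "az": 0, "claw": -1},
    {"dx": 13.3, "dy": 24.5, "dz": 0, "ax": 0, "ay": 0, "az": 0, "claw": -1},
    {"dx": 15.2, "dy": 28, "dz": 0, "ax": 0, "ay": 0, "az": 0, "claw": -1},
  ],
)

```text
clock: 0.77
eef_pos: [416.7, -311.9, 231.1]
tool_rot: [-1.571, -0.0, -2.723]
force: [-0.2, -2.3, 0.4]
width: 85.7
```

Call:
servo_tool(
  increments=[
    {"dx": 1.9, "dy": 3.5, "dz": 0, "ax": 0, "ay": 0, "az": 0, "claw": -1},
    {"dx": 3.8, "dy": 7, "dz": 0, "ax": 0, "ay": 0, "az": 0, "claw": -1},
    {"dx": 5.7, "dy": 10.5, "dz": 0, "ax": 0, "ay": 0, "az": 0, "claw": -1},
    {"dx": 7.6, "dy": 14, "dz": 0, "ax": 0, "ay": 0, "az": 0, "claw": -1},
    {"dx": 9.5, "dy": 17.5, "dz": 0, "ax": 0, "ay": 0, "az": 0, "claw": -1},
    {"dx": 11.4, "dy": 21, "dz": 0, "ax": 0, "ay": 0, "az": 0, "claw": -1},
    {"dx": 13.3, "dy": 24.5, "dz": 0, "ax": 0, "ay": 0, "az": 0, "claw": -1},
    {"dx": 15.2, "dy": 28, "dz": 0, "ax": 0, "ay": 0, "az": 0, "claw": -1},
  ],
)

```text
clock: 1.43
eef_pos: [568.7, -31.9, 231.1]
tool_rot: [-1.571, -0.001, -2.723]
force: [0.2, -1.5, -0.4]
width: 85.4
```

Call:
servo_tool(
  increments=[
    {"dx": 1.2, "dy": 2.0, "dz": 0, "ax": 0, "ay": 0, "az": 0, "claw": -1},
    {"dx": 2.3, "dy": 4.05, "dz": -1, "ax": 0, "ay": 0, "az": 0, "claw": -1},
    {"dx": 2.3, "dy": 4.05, "dz": -4, "ax": 0, "ay": 0, "az": 0, "claw": -1},
    {"dx": 2.3, "dy": 4.05, "dz": -7, "ax": 0, "ay": 0, "az": 0, "claw": -1},
    {"dx": 2.3, "dy": 4.05, "dz": -9, "ax": 0, "ay": 0, "az": 0, "claw": -1},
    {"dx": 2.3, "dy": 4.05, "dz": -11, "ax": 0, "ay": 0, "az": 0, "claw": -1},
    {"dx": 2.3, "dy": 4.05, "dz": -11, "ax": 0, "ay": 0, "az": 0, "claw": -1},
  ],
)

```text
clock: 2.02
eef_pos: [588.0, 6.7, 117.2]
tool_rot: [-1.574, -0.008, -2.723]
force: [-0.5, 0.5, -0.4]
width: 85.5
```

Run:
```python
from m import *
t=get_image("top");s=get_image("side")
a=read_state()["eef_pos"];print(a,proj(t,a),proj(s,a))
save(t,"pics/t1.png",(190,155,275,225),8);save(s,"pics/s1.png",(190,150,285,225),8)
```

```text
[590.88738029   6.61479226 120.87066263] (np.float64(244.81038697639704), np.float64(190.8302580525642)) (np.float64(248.58688833475773), np.float64(184.38690582279483))
```

View pics/s1.png

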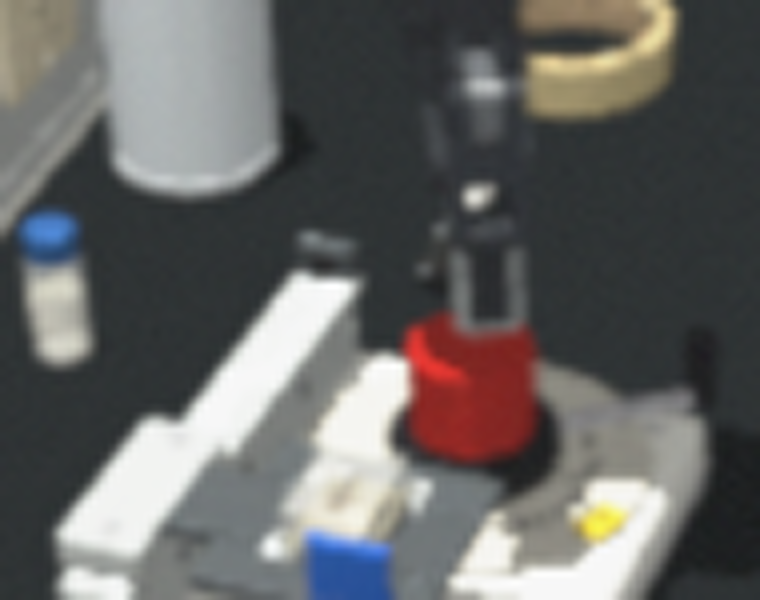

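View pics/t1.png

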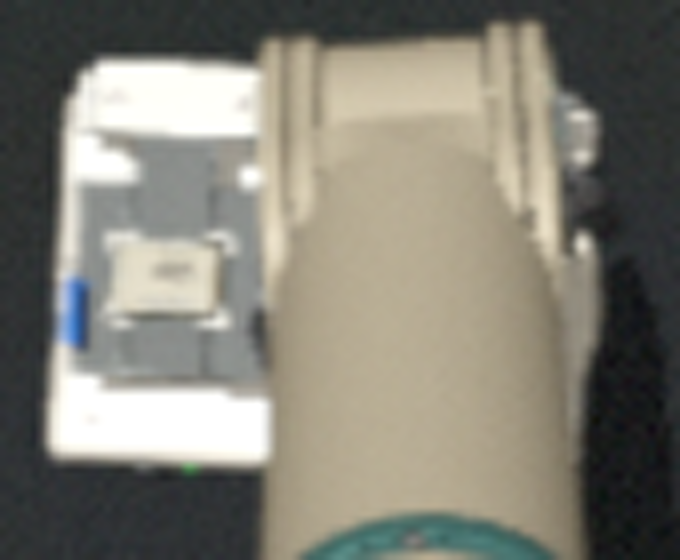

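Call:
servo_tool(
  increments=[
    {"dx": 0, "dy": 0, "dz": -2, "ax": 0, "ay": 0, "az": 0, "claw": -1},
    {"dx": 0, "dy": 0, "dz": -3.5, "ax": 0, "ay": 0, "az": 0, "claw": -1},
    {"dx": 0, "dy": 0, "dz": -5, "ax": 0, "ay": 0, "az": 0, "claw": -1},
    {"dx": 0, "dy": 0, "dz": -5, "ax": 0, "ay": 0, "az": 0, "claw": -1},
    {"dx": 0, "dy": 0, "dz": -5, "ax": 0, "ay": 0, "az": 0, "claw": -1},
  ],
)

```text
clock: 2.53
eef_pos: [591.9, 6.6, 72.3]
tool_rot: [-1.57, 0.001, -2.723]
force: [0.2, 0.1, -0.0]
width: 85.8
```

Call:
servo_tool(
  increments=[
    {"dx": 0, "dy": 0, "dz": 0, "ax": 0, "ay": 0, "az": 0, "claw": 1},
    {"dx": 0, "dy": 0, "dz": 0, "ax": 0, "ay": 0, "az": 0, "claw": 1},
    {"dx": 0, "dy": 0, "dz": 0, "ax": 0, "ay": 0, "az": 0, "claw": 1},
    {"dx": 0, "dy": 0, "dz": 0, "ax": 0, "ay": 0, "az": 0, "claw": 1},
    {"dx": 0, "dy": 0, "dz": 0, "ax": 0, "ay": 0, "az": 0, "claw": 1},
    {"dx": 0, "dy": 0, "dz": 0, "ax": 0, "ay": 0, "az": 0, "claw": 1},
    {"dx": 0, "dy": 0, "dz": 0, "ax": 0, "ay": 0, "az": 0, "claw": 1},
    {"dx": 0, "dy": 0, "dz": 0, "ax": 0, "ay": 0, "az": 0, "claw": 1},
  ],
)

```text
clock: 3.2
eef_pos: [592.2, 6.7, 73.0]
tool_rot: [-1.57, 0.002, -2.723]
force: [-1.6, 0.2, 8.8]
width: 44.2
```

Run:
```python
from m import *
s=get_image("side")
a=read_state();print(a["eef_pos"],a["width"],a["force"])
save(s,"pics/s2.png",(190,150,285,225),8)
```

```text
[592.17891801   6.65915828  73.04856954] 43.86178180029733 [-1.68428033 -0.15705948  8.36949328]
```

View pics/s2.png

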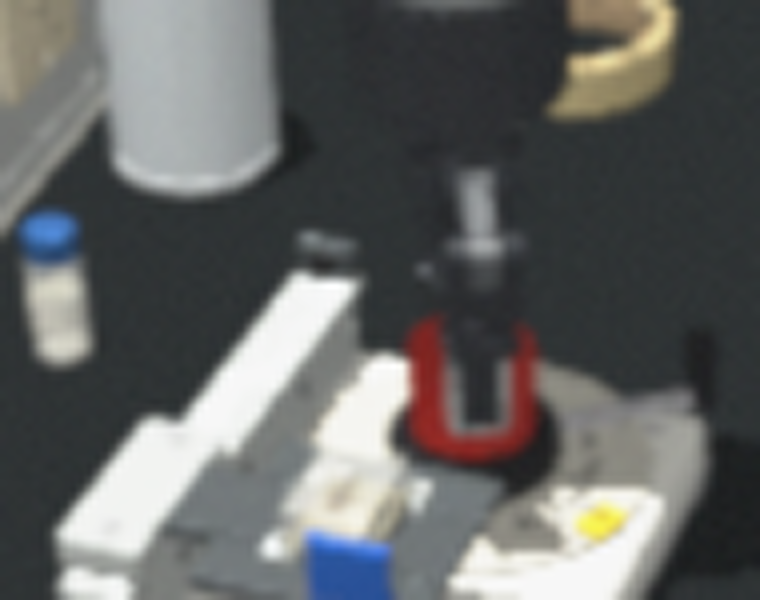

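Call:
servo_tool(
  increments=[
    {"dx": 0, "dy": 0, "dz": 1, "ax": 0, "ay": 0, "az": 0, "claw": 1},
    {"dx": 0, "dy": 0, "dz": 2.5, "ax": 0, "ay": 0, "az": 0, "claw": 1},
    {"dx": 0, "dy": 0, "dz": 4.5, "ax": 0, "ay": 0, "az": 0, "claw": 1},
    {"dx": 0, "dy": 0, "dz": 6.5, "ax": 0, "ay": 0, "az": 0, "claw": 1},
    {"dx": 0, "dy": 0, "dz": 8, "ax": 0, "ay": 0, "az": 0, "claw": 1},
    {"dx": 0, "dy": 0, "dz": 8, "ax": 0, "ay": 0, "az": 0, "claw": 1},
    {"dx": 0, "dy": 0, "dz": 8, "ax": 0, "ay": 0, "az": 0, "claw": 1},
  ],
)

```text
clock: 3.83
eef_pos: [592.0, 6.7, 152.6]
tool_rot: [-1.57, 0.002, -2.723]
force: [-0.6, 0.0, -0.9]
width: 43.6
```

Call:
servo_tool(
  increments=[
    {"dx": -1.2, "dy": -3.6, "dz": 0, "ax": 0, "ay": 0, "az": 0, "claw": 1},
    {"dx": -2.4, "dy": -7.2, "dz": 0, "ax": 0, "ay": 0, "az": 0, "claw": 1},
    {"dx": -3.6, "dy": -10.8, "dz": 0, "ax": 0, "ay": 0, "az": 0, "claw": 1},
    {"dx": -4.8, "dy": -14.4, "dz": 0, "ax": 0, "ay": 0, "az": 0, "claw": 1},
    {"dx": -6.0, "dy": -18, "dz": 0, "ax": 0, "ay": 0, "az": 0, "claw": 1},
    {"dx": -7.2, "dy": -21.6, "dz": 0, "ax": 0, "ay": 0, "az": 0, "claw": 1},
    {"dx": -8.4, "dy": -25.2, "dz": 0, "ax": 0, "ay": 0, "az": 0, "claw": 1},
    {"dx": -9.5, "dy": -28.9, "dz": 0, "ax": 0, "ay": 0, "az": 0, "claw": 1},
  ],
)

```text
clock: 4.5
eef_pos: [494.6, -283.3, 150.3]
tool_rot: [-1.573, -0.001, -2.723]
force: [0.3, -0.4, -0.5]
width: 43.8
```

Call:
servo_tool(
  increments=[
    {"dx": 0, "dy": 0, "dz": -2, "ax": 0, "ay": 0, "az": 0, "claw": 1},
    {"dx": 0, "dy": 0, "dz": -4, "ax": 0, "ay": 0, "az": 0, "claw": 1},
    {"dx": 0, "dy": 0, "dz": -6, "ax": 0, "ay": 0, "az": 0, "claw": 1},
    {"dx": 0, "dy": 0, "dz": -8, "ax": 0, "ay": 0, "az": 0, "claw": 1},
    {"dx": 0, "dy": 0, "dz": -9.5, "ax": 0, "ay": 0, "az": 0, "claw": 1},
    {"dx": 0, "dy": 0, "dz": -9.5, "ax": 0, "ay": 0, "az": 0, "claw": 1},
    {"dx": 0, "dy": 0, "dz": -9.5, "ax": 0, "ay": 0, "az": 0, "claw": 1},
  ],
)

```text
clock: 5.08
eef_pos: [495.2, -281.7, 55.1]
tool_rot: [-1.573, -0.002, -2.723]
force: [0.0, -0.4, -0.8]
width: 44.0
```

Run:
```python
from m import *
s=get_image("side");t=get_image("top")
a=read_state();print(a["eef_pos"],a["width"],a["force"])
im=np.hstack([cv2.resize(d["color"][b[1]:b[3],b[0]:b[2],::-1],(390,390),interpolation=cv2.INTER_CUBIC) for d,b in((s,(270,135,335,200)),(t,(300,190,360,250)))])
cv2.imwrite("pics/p3.png",im)
```

```text
[ 496.65301081 -282.43314176   56.76541434] 43.719842604792106 [ 0.07579247  0.27983078 -0.14045279]
```

View pics/p3.png

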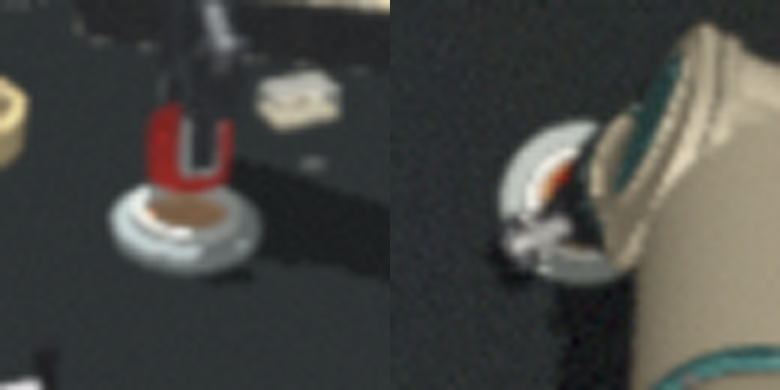

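Run:
```python
from m import *
s=get_image("side");h=hsv(s)
for p in [(496.6,-282.4,60),(496.6,-282.4,45),(495.7,-282,12),(495.7,-282,6)]: print(p,proj(s,p))
red=(((h[...,0]<8)|(h[...,0]>172))&(h[...,1]>120)&(h[...,2]>70)).astype(np.uint8)
c,st,m=cent(s,red,(285,140,320,180));print(c,st)
cols=np.where(m.any(0))[0];print(cols.min(),cols.max())
g=((s["color"].max(-1)>95)).astype(np.uint8);c,st,m=cent(s,g,(284,166,320,188))
print("holder",st,[(r,np.where(m[r])[0][[0,-1]]) for r in range(166,182)])
```

```text
(496.6, -282.4, 60) (np.float64(300.81477358160265), np.float64(158.60037086771916))
(496.6, -282.4, 45) (np.float64(300.6267940097768), np.float64(162.388073236468))
(495.7, -282, 12) (np.float64(300.4521758237697), np.float64(170.6532920463833))
(495.7, -282, 6) (np.float64(300.37898423251124), np.float64(172.116748305775))
[298.58241758 159.53846154] [294 152  14  14  91]
294 307Traceback (most recent call last):
  File "<stdin>", line 8, in <module>
IndexError: index 0 is out of bounds for axis 0 with size 0
```

Call:
servo_tool(
  increments=[
    {"dx": 0, "dy": 0, "dz": -1, "ax": 0, "ay": 0, "az": 0, "claw": 1},
    {"dx": 0, "dy": 0, "dz": -1.8, "ax": 0, "ay": 0, "az": 0, "claw": 1},
    {"dx": 0, "dy": 0, "dz": -2.1, "ax": 0, "ay": 0, "az": 0, "claw": 1},
    {"dx": 0, "dy": 0, "dz": -2.3, "ax": 0, "ay": 0, "az": 0, "claw": 1},
    {"dx": 0, "dy": 0, "dz": -2.5, "ax": 0, "ay": 0, "az": 0, "claw": 1},
    {"dx": 0, "dy": 0, "dz": -2.6, "ax": 0, "ay": 0, "az": 0, "claw": 1},
    {"dx": 0, "dy": 0, "dz": -2.7, "ax": 0, "ay": 0, "az": 0, "claw": 1},
    {"dx": 0, "dy": 0, "dz": -2.7, "ax": 0, "ay": 0, "az": 0, "claw": 1},
  ],
)

```text
clock: 5.9
eef_pos: [496.4, -282.3, 29.2]
tool_rot: [-1.571, 0.0, -2.723]
force: [-0.7, -0.0, 0.6]
width: 43.9
```

Call:
servo_tool(
  increments=[
    {"dx": 0, "dy": 0, "dz": -0.1, "ax": 0, "ay": 0, "az": 0, "claw": 1},
    {"dx": 0, "dy": 0, "dz": -0.2, "ax": 0, "ay": 0, "az": 0, "claw": 1},
    {"dx": 0, "dy": 0, "dz": -0.3, "ax": 0, "ay": 0, "az": 0, "claw": 1},
    {"dx": 0, "dy": 0, "dz": -0.4, "ax": 0, "ay": 0, "az": 0, "claw": 1},
    {"dx": 0, "dy": 0, "dz": -0.4, "ax": 0, "ay": 0, "az": 0, "claw": 1},
  ],
)

```text
clock: 6.32
eef_pos: [496.3, -282.3, 25.2]
tool_rot: [-1.571, -0.0, -2.723]
force: [0.1, 0.1, -0.2]
width: 43.8
```

Call:
servo_tool(
  increments=[
    {"dx": 0, "dy": 0, "dz": -0.05, "ax": 0, "ay": 0, "az": 0, "claw": 1},
    {"dx": 0, "dy": 0, "dz": -0.1, "ax": 0, "ay": 0, "az": 0, "claw": 1},
    {"dx": 0, "dy": 0, "dz": -0.15, "ax": 0, "ay": 0, "az": 0, "claw": 1},
    {"dx": 0, "dy": 0, "dz": -0.15, "ax": 0, "ay": 0, "az": 0, "claw": 1},
  ],
)

```text
clock: 6.65
eef_pos: [496.4, -282.3, 25.0]
tool_rot: [-1.571, 0.0, -2.723]
force: [-2.2, 1.0, 10.2]
width: 43.6
```

Call:
servo_tool(
  increments=[
    {"dx": 0, "dy": 0, "dz": 0, "ax": 0, "ay": 0, "az": 0, "claw": 1},
    {"dx": 0, "dy": 0, "dz": 0, "ax": 0, "ay": 0, "az": 0, "claw": -0.3},
    {"dx": 0, "dy": 0, "dz": 0, "ax": 0, "ay": 0, "az": 0, "claw": -1},
    {"dx": 0, "dy": 0, "dz": 0, "ax": 0, "ay": 0, "az": 0, "claw": -1},
    {"dx": 0, "dy": 0, "dz": 0, "ax": 0, "ay": 0, "az": 0, "claw": -1},
    {"dx": 0, "dy": 0, "dz": 0, "ax": 0, "ay": 0, "az": 0, "claw": -1},
    {"dx": 0, "dy": 0, "dz": 0, "ax": 0, "ay": 0, "az": 0, "claw": -1},
  ],
)

```text
clock: 7.23
eef_pos: [496.3, -282.3, 23.6]
tool_rot: [-1.571, -0.0, -2.723]
force: [0.6, 0.5, 0.5]
width: 85.3
```

Call:
servo_tool(
  increments=[
    {"dx": 0, "dy": 0, "dz": 2, "ax": 0, "ay": 0, "az": 0, "claw": -1},
    {"dx": 0, "dy": 0, "dz": 4, "ax": 0, "ay": 0, "az": 0, "claw": -1},
    {"dx": 0, "dy": 0, "dz": 7, "ax": 0, "ay": 0, "az": 0, "claw": -1},
    {"dx": 0, "dy": 0, "dz": 10, "ax": 0, "ay": 0, "az": 0, "claw": -1},
    {"dx": 0, "dy": 0, "dz": 12.5, "ax": 0, "ay": 0, "az": 0, "claw": -1},
    {"dx": 0, "dy": 0, "dz": 13, "ax": 0, "ay": 0, "az": 0, "claw": -1},
  ],
)

```text
clock: 7.73
eef_pos: [498.7, -283.6, 158.0]
tool_rot: [-1.565, 0.005, -2.723]
force: [0.5, 0.6, -0.4]
width: 85.4
```

Run:
```python
from m import *
s=get_image("side");t=get_image("top")
a=read_state();print(a["eef_pos"],a["width"],a["force"])
im=np.hstack([cv2.resize(d["color"][b[1]:b[3],b[0]:b[2],::-1],(390,390),interpolation=cv2.INTER_CUBIC) for d,b in((s,(270,135,335,200)),(t,(300,190,360,250)))])
cv2.imwrite("pics/p4.png",im)
```

```text
[ 497.2336768  -282.81275369  155.23067598] 85.35827311180897 [-0.20245347  0.15152566 -0.50340741]
```

View pics/p4.png

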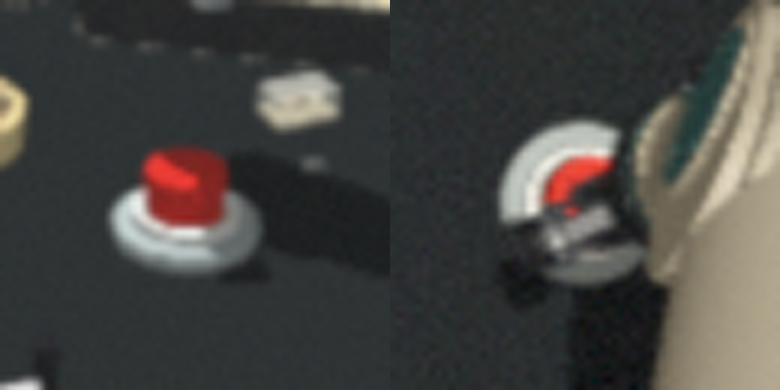

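Call:
servo_tool(
  increments=[
    {"dx": 0.3, "dy": 3.8, "dz": 0, "ax": 0, "ay": 0, "az": 0, "claw": -0.3},
    {"dx": 0.7, "dy": 7.6, "dz": 0, "ax": 0, "ay": 0, "az": 0, "claw": -0.3},
    {"dx": 1.1, "dy": 11.4, "dz": 0, "ax": 0, "ay": 0, "az": 0, "claw": -0.3},
    {"dx": 1.5, "dy": 15.2, "dz": 0, "ax": 0, "ay": 0, "az": 0, "claw": -0.3},
    {"dx": 1.9, "dy": 19, "dz": 0, "ax": 0, "ay": 0, "az": 0, "claw": -0.3},
    {"dx": 2.3, "dy": 22.5, "dz": 0, "ax": 0, "ay": 0, "az": 0, "claw": -0.3},
    {"dx": 2.3, "dy": 23.9, "dz": -2, "ax": 0, "ay": 0, "az": 0, "claw": -0.3},
    {"dx": 2.3, "dy": 23.9, "dz": -4, "ax": 0, "ay": 0, "az": 0, "claw": -0.3},
  ],
)

```text
clock: 8.5
eef_pos: [519.6, -37.4, 112.7]
tool_rot: [-1.573, 0.002, -2.715]
force: [-0.7, -0.4, -0.7]
width: 55.3
```

Run:
```python
from m import *
s=get_image("side");t=get_image("top")
a=read_state();e=a["eef_pos"];print(e,a["width"],a["qpos"],proj(s,e))
im=np.hstack([cv2.resize(d["color"][b[1]:b[3],b[0]:b[2],::-1],(390,390),interpolation=cv2.INTER_CUBIC) for d,b in((s,(240,160,305,225)),(t,(215,170,275,230)))])
cv2.imwrite("pics/p5.png",im)
```

```text
[516.05792005 -41.90301407 110.17741591] 55.45148210201795 [ 0.03410638  0.62426805 -0.01057104  1.98727462  0.01149638  0.53850062
 -1.13377963] (np.float64(278.54994140939243), np.float64(182.2849083236022))
```

View pics/p5.png

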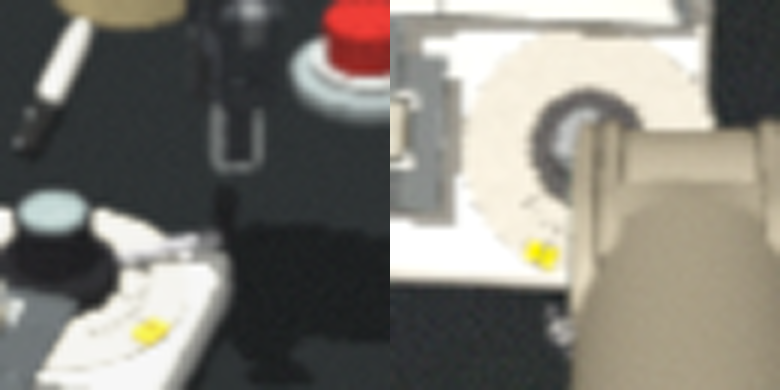

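Call:
servo_tool(
  increments=[
    {"dx": 0, "dy": 0, "dz": -1.5, "ax": 0, "ay": 0, "az": 0, "claw": -0.3},
    {"dx": 0, "dy": 0, "dz": -2.5, "ax": 0, "ay": 0, "az": 0, "claw": -0.3},
    {"dx": 0, "dy": 0, "dz": -3.5, "ax": 0, "ay": 0, "az": 0, "claw": -0.3},
    {"dx": 0, "dy": 0, "dz": -4.5, "ax": 0, "ay": 0, "az": 0, "claw": -0.3},
    {"dx": 0, "dy": 0, "dz": -5.5, "ax": 0, "ay": 0, "az": 0, "claw": -0.3},
    {"dx": 0, "dy": 0, "dz": -5.5, "ax": 0, "ay": 0, "az": 0, "claw": -0.3},
    {"dx": 0, "dy": 0, "dz": -5.5, "ax": 0, "ay": 0, "az": 0, "claw": -0.3},
  ],
)

```text
clock: 9.18
eef_pos: [518.9, -43.5, 58.2]
tool_rot: [-1.571, -0.001, -2.723]
force: [-0.5, 1.2, 0.5]
width: 55.4
```

Run:
```python
from m import *
s=get_image("side")
a=read_state();e=a["eef_pos"];print(e,a["width"],a["force"])
for z in (48,80): print(proj(s,(519,-43.5,z)))
print("lens",onz(s,248.8,195.3,86))
save(s,"pics/s6.png",(240,160,305,225),9)
```

```text
[519.36451242 -43.43946697  58.76505184] 55.221583080050486 [-0.26788168  0.18317929 -0.78570033]
(np.float64(277.4617283429296), np.float64(199.41981663187124))
(np.float64(277.5790378479389), np.float64(190.50763592922488))
lens [590.18960106  10.19102043  86.        ]
```

View pics/s6.png

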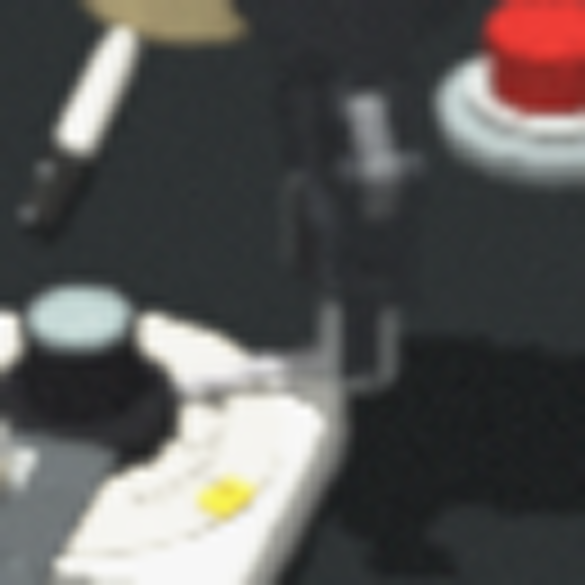

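Call:
servo_tool(
  increments=[
    {"dx": 0, "dy": 0, "dz": 0, "ax": 0, "ay": 0, "az": 0, "claw": 0.3},
    {"dx": 0, "dy": 0, "dz": 0, "ax": 0, "ay": 0, "az": 0, "claw": 1},
    {"dx": 0, "dy": 0, "dz": 0, "ax": 0, "ay": 0, "az": 0, "claw": 1},
    {"dx": 0, "dy": 0, "dz": 0, "ax": 0, "ay": 0, "az": 0, "claw": 1},
    {"dx": 0, "dy": 0, "dz": 0, "ax": 0, "ay": 0, "az": 0, "claw": 1},
    {"dx": 0, "dy": 0, "dz": 0, "ax": 0, "ay": 0, "az": 0, "claw": 1},
    {"dx": 0, "dy": 0, "dz": 0, "ax": 0, "ay": 0, "az": 0, "claw": 1},
    {"dx": 0, "dy": 0, "dz": 0, "ax": 0, "ay": 0, "az": 0, "claw": 1},
  ],
)

```text
clock: 9.9
eef_pos: [519.6, -43.3, 59.3]
tool_rot: [-1.57, 0.001, -2.723]
force: [-0.7, -0.7, 6.0]
width: 9.7
```

Run:
```python
from m import *
s=get_image("side")
a=read_state();e=a["eef_pos"];print(e,a["width"],a["force"])
save(s,"pics/s7.png",(240,160,305,225),9)
# arc plan
L=np.array([591.8,6.7]);v=e[:2]-L;print(np.hypot(*v),np.arctan2(v[1],-v[0]))
```

```text
[519.64547823 -43.35581011  59.25757888] 9.879267720314777 [-1.55756031 -0.16389522  6.54723032]
87.81719158914727 -0.6065060063999951
```

View pics/s7.png

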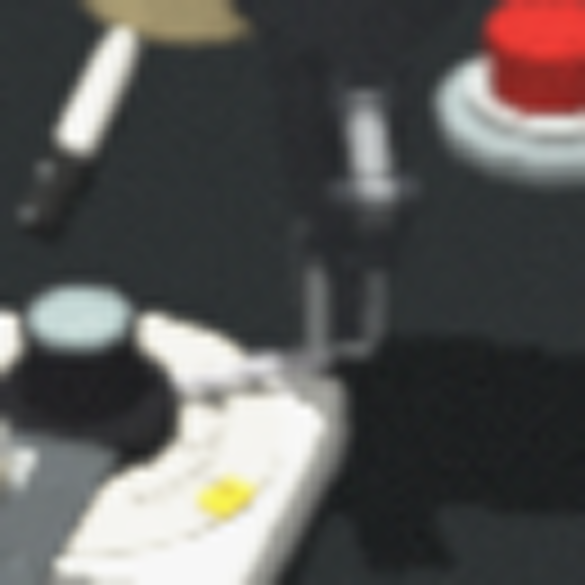

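Run:
```python
import numpy as np
p0=-0.6065
for i,p in enumerate(np.linspace(p0,0.445,17)):
    print(i,round(p,3),np.round((-8.8*(np.cos(p)-np.cos(p0)),8.8*(np.sin(p)-np.sin(p0))),2),round(-(p-p0)*.83,2))
```

```text
0 -0.606 [-0.  0.] -0.0
1 -0.541 [-0.31  0.49] -0.05
2 -0.475 [-0.6   0.99] -0.11
3 -0.409 [-0.84  1.51] -0.16
4 -0.344 [-1.06  2.05] -0.22
5 -0.278 [-1.23  2.6 ] -0.27
6 -0.212 [-1.37  3.16] -0.33
7 -0.146 [-1.48  3.73] -0.38
8 -0.081 [-1.54  4.31] -0.44
9 -0.015 [-1.57  4.88] -0.49
10 0.051 [-1.56  5.46] -0.55
11 0.116 [-1.51  6.04] -0.6
12 0.182 [-1.42  6.61] -0.65
13 0.248 [-1.3   7.17] -0.71
14 0.314 [-1.14  7.73] -0.76
15 0.379 [-0.94  8.27] -0.82
16 0.445 [-0.71  8.8 ] -0.87
```

Call:
servo_tool(
  increments=[
    {"dx": -0.31, "dy": 0.49, "dz": 0, "ax": 0, "ay": 0, "az": -0.05, "claw": 1},
    {"dx": -0.6, "dy": 0.99, "dz": 0, "ax": 0, "ay": 0, "az": -0.11, "claw": 1},
    {"dx": -0.84, "dy": 1.51, "dz": 0, "ax": 0, "ay": 0, "az": -0.16, "claw": 1},
    {"dx": -1.06, "dy": 2.05, "dz": 0, "ax": 0, "ay": 0, "az": -0.22, "claw": 1},
    {"dx": -1.23, "dy": 2.6, "dz": 0, "ax": 0, "ay": 0, "az": -0.27, "claw": 1},
    {"dx": -1.37, "dy": 3.16, "dz": 0, "ax": 0, "ay": 0, "az": -0.33, "claw": 1},
    {"dx": -1.48, "dy": 3.73, "dz": 0, "ax": 0, "ay": 0, "az": -0.38, "claw": 1},
    {"dx": -1.54, "dy": 4.31, "dz": 0, "ax": 0, "ay": 0, "az": -0.44, "claw": 1},
  ],
)

```text
clock: 10.62
eef_pos: [504.4, -1.8, 59.3]
tool_rot: [-1.569, 0.001, 3.115]
force: [-0.4, -3.4, 5.6]
width: 9.8
```

Call:
servo_tool(
  increments=[
    {"dx": -0.03, "dy": 0.57, "dz": 0, "ax": 0, "ay": 0, "az": -0.05, "claw": 1},
    {"dx": -0.02, "dy": 1.15, "dz": 0, "ax": 0, "ay": 0, "az": -0.11, "claw": 1},
    {"dx": 0.03, "dy": 1.73, "dz": 0, "ax": 0, "ay": 0, "az": -0.16, "claw": 1},
    {"dx": 0.12, "dy": 2.3, "dz": 0, "ax": 0, "ay": 0, "az": -0.21, "claw": 1},
    {"dx": 0.24, "dy": 2.86, "dz": 0, "ax": 0, "ay": 0, "az": -0.27, "claw": 1},
    {"dx": 0.4, "dy": 3.42, "dz": 0, "ax": 0, "ay": 0, "az": -0.32, "claw": 1},
    {"dx": 0.6, "dy": 3.96, "dz": 0, "ax": 0, "ay": 0, "az": -0.38, "claw": 1},
    {"dx": 0.83, "dy": 4.49, "dz": 0, "ax": 0, "ay": 0, "az": -0.43, "claw": 1},
  ],
)

```text
clock: 11.28
eef_pos: [511.3, 42.6, 59.2]
tool_rot: [-1.568, -0.001, 2.684]
force: [-3.5, -4.9, 8.2]
width: 9.8
```

Call:
servo_tool(
  increments=[
    {"dx": 0, "dy": 0, "dz": 0, "ax": 0, "ay": 0, "az": 0, "claw": 1},
    {"dx": 0, "dy": 0, "dz": 0, "ax": 0, "ay": 0, "az": 0, "claw": 1},
  ],
)

```text
clock: 11.45
eef_pos: [511.5, 43.3, 59.2]
tool_rot: [-1.569, -0.0, 2.688]
force: [-2.6, -3.9, 7.7]
width: 9.7
```

Run:
```python
from m import *
s=get_image("side")
a=read_state();e=a["eef_pos"];print(e,a["width"],a["force"])
save(s,"pics/s8.png",(230,160,305,225),9)
L=np.array([591.8,6.7]);v=e[:2]-L;print(np.hypot(*v),np.arctan2(v[1],-v[0]))
```

```text
[511.50483509  43.19686172  59.21366779] 9.722490268168283 [-3.08761107 -2.8728446   8.36950634]
88.20053527987584 0.4266177855188397
```

View pics/s8.png

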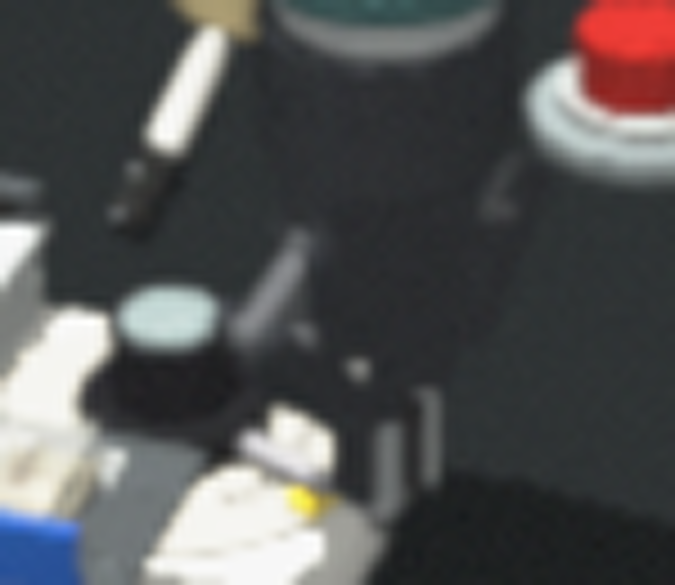

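Call:
servo_tool(
  increments=[
    {"dx": 0.07, "dy": 0.14, "dz": 0, "ax": 0, "ay": 0, "az": 0, "claw": 1},
    {"dx": 0.07, "dy": 0.14, "dz": 0, "ax": 0, "ay": 0, "az": 0, "claw": 1},
    {"dx": 0.07, "dy": 0.14, "dz": 0, "ax": 0, "ay": 0, "az": 0, "claw": 1},
    {"dx": 0.07, "dy": 0.14, "dz": 0, "ax": 0, "ay": 0, "az": 0, "claw": 0},
    {"dx": 0.07, "dy": 0.14, "dz": 0, "ax": 0, "ay": 0, "az": 0, "claw": -0.1},
    {"dx": 0.07, "dy": 0.14, "dz": 0, "ax": 0, "ay": 0, "az": 0, "claw": -0.1},
    {"dx": 0.07, "dy": 0.14, "dz": 0, "ax": 0, "ay": 0, "az": 0, "claw": -0.1},
  ],
)

```text
clock: 12.08
eef_pos: [513.1, 46.4, 58.7]
tool_rot: [-1.571, 0.0, 2.691]
force: [0.6, -1.1, -0.8]
width: 46.7
```

Call:
servo_tool(
  increments=[
    {"dx": 0, "dy": 0, "dz": 1.5, "ax": 0, "ay": 0, "az": 0, "claw": -0.1},
    {"dx": 0, "dy": 0, "dz": 4, "ax": 0, "ay": 0, "az": 0, "claw": -0.1},
    {"dx": 0, "dy": 0, "dz": 7.5, "ax": 0, "ay": 0, "az": 0, "claw": -0.1},
    {"dx": 0, "dy": 0, "dz": 11, "ax": 0, "ay": 0, "az": 0, "claw": -0.1},
    {"dx": 0.5, "dy": 4, "dz": 12, "ax": 0, "ay": 0, "az": -0.1, "claw": -0.1},
    {"dx": 1.5, "dy": 8, "dz": 12, "ax": 0, "ay": 0, "az": -0.2, "claw": 1},
    {"dx": 3, "dy": 11.5, "dz": 12, "ax": 0, "ay": 0, "az": -0.3, "claw": 1},
    {"dx": 4, "dy": 15.2, "dz": 12, "ax": 0, "ay": 0, "az": -0.4, "claw": 1},
  ],
)

```text
clock: 12.75
eef_pos: [554.0, 200.1, 179.5]
tool_rot: [-1.573, 0.001, 2.286]
force: [1.7, -0.7, -0.8]
width: 11.3
```

Run:
```python
from m import *
s=get_image("side");t=get_image("top")
a=read_state();e=a["eef_pos"];print(e,a["width"],a["force"],a["qpos"])
save(t,"pics/t9.png",(190,155,275,225),8);save(s,"pics/s9.png",(190,155,285,225),8)
```

```text
[553.31204624 207.6574355  177.99360442] 0.01180098023579206 [-0.93149704  0.3548252  -0.50342597] [-0.69924373  0.65011992  0.47549748  1.75490638 -0.3908748   0.82886595
 -2.45188404]
```

View pics/t9.png

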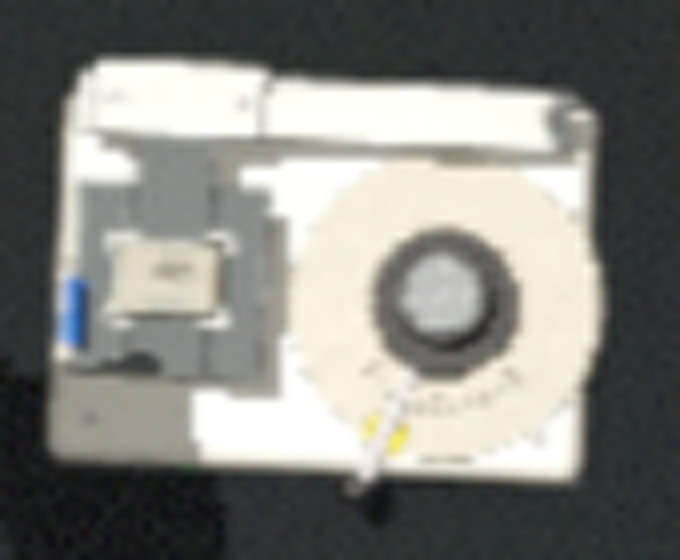

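View pics/s9.png

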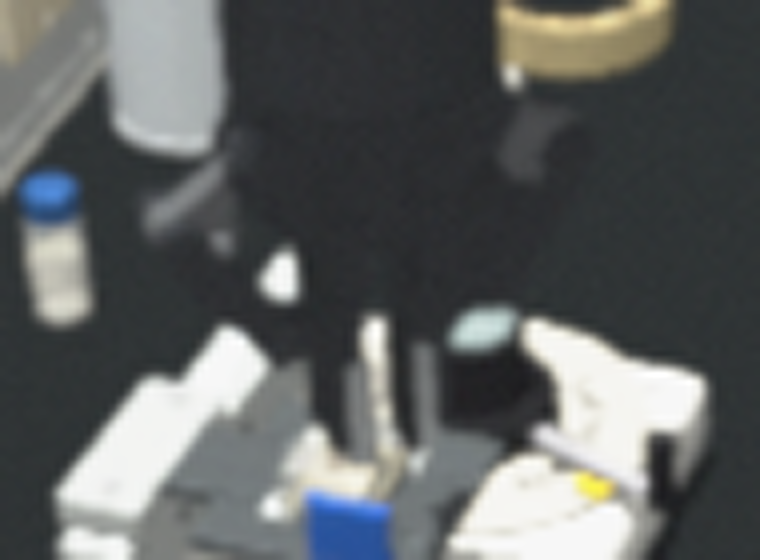

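Call:
servo_tool(
  increments=[
    {"dx": 0.8, "dy": 0, "dz": 0, "ax": 0, "ay": 0, "az": 0.12, "claw": 1},
    {"dx": 1.6, "dy": 0, "dz": 0, "ax": 0, "ay": 0, "az": 0.24, "claw": 1},
    {"dx": 2.4, "dy": 0, "dz": 0, "ax": 0, "ay": 0, "az": 0.36, "claw": 1},
    {"dx": 3.2, "dy": 0, "dz": -1, "ax": 0, "ay": 0, "az": 0.48, "claw": 1},
    {"dx": 3.2, "dy": 0, "dz": -2.5, "ax": 0, "ay": 0, "az": 0.6, "claw": 1},
    {"dx": 3.2, "dy": 0, "dz": -4, "ax": 0, "ay": 0, "az": 0.72, "claw": 1},
    {"dx": 3.2, "dy": 0, "dz": -5.5, "ax": 0, "ay": 0, "az": 0.8, "claw": 1},
    {"dx": 3.2, "dy": 0, "dz": -7.4, "ax": 0, "ay": 0, "az": 0.8, "claw": 1},
  ],
)

```text
clock: 13.52
eef_pos: [585.3, 197.7, 104.6]
tool_rot: [-1.572, 0.001, 3.094]
force: [-0.5, 0.3, 0.1]
width: 0.2
```

Call:
servo_tool(
  increments=[
    {"dx": 0, "dy": 0, "dz": 0, "ax": 0, "ay": 0, "az": 0, "claw": 1},
    {"dx": 0, "dy": 0, "dz": 0, "ax": 0, "ay": 0, "az": 0, "claw": 1},
  ],
)

```text
clock: 13.68
eef_pos: [584.1, 197.4, 104.0]
tool_rot: [-1.57, -0.002, 3.09]
force: [0.9, 0.5, 0.8]
width: 0.3
```

Run:
```python
from m import *
s=get_image("side");t=get_image("top")
a=read_state();e=a["eef_pos"];print(e,a["width"],a["force"],a["tool_rot"],a["qpos"][6])
im=np.hstack([cv2.resize(d["color"][b[1]:b[3],b[0]:b[2],::-1],(390,390),interpolation=cv2.INTER_CUBIC) for d,b in((s,(190,170,270,250)),(t,(160,155,240,235)))])
cv2.imwrite("pics/p10.png",im)
```

```text
[585.51088683 198.02844518 105.62199483] 0.01845898196614534 [-0.22285515  1.53642793 -0.04235688] [-1.57101273e+00  1.16901464e-03  3.09018859e+00] -1.788287791162624
```

View pics/p10.png

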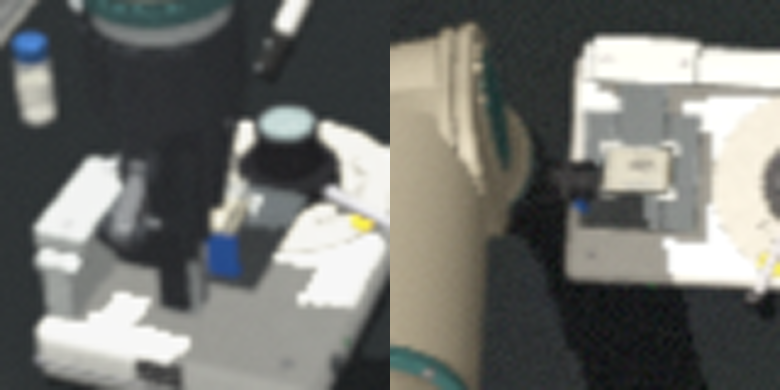

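Call:
servo_tool(
  increments=[
    {"dx": -0.05, "dy": -1, "dz": 0, "ax": 0, "ay": 0, "az": 0, "claw": 1},
    {"dx": -0.07, "dy": -1.5, "dz": 0, "ax": 0, "ay": 0, "az": 0, "claw": 1},
    {"dx": -0.1, "dy": -2, "dz": 0, "ax": 0, "ay": 0, "az": 0, "claw": 1},
    {"dx": -0.12, "dy": -2.5, "dz": 0, "ax": 0, "ay": 0, "az": 0, "claw": 1},
    {"dx": -0.15, "dy": -3, "dz": 0, "ax": 0, "ay": 0, "az": 0, "claw": 1},
    {"dx": -0.17, "dy": -3.5, "dz": 0, "ax": 0, "ay": 0, "az": 0, "claw": 1},
    {"dx": -0.2, "dy": -4, "dz": 0, "ax": 0, "ay": 0, "az": 0, "claw": 1},
    {"dx": -0.2, "dy": -4, "dz": 0, "ax": 0, "ay": 0, "az": 0, "claw": 1},
  ],
)

```text
clock: 14.45
eef_pos: [583.1, 156.6, 105.0]
tool_rot: [-1.57, 0.0, 3.089]
force: [0.5, 0.4, 0.0]
width: -0.0
```

Run:
```python
from m import *
s=get_image("side");t=get_image("top")
a=read_state();e=a["eef_pos"];print(e,a["width"],a["force"],a["tool_rot"],a["qpos"][6])
im=np.hstack([cv2.resize(d["color"][b[1]:b[3],b[0]:b[2],::-1],(390,390),interpolation=cv2.INTER_CUBIC) for d,b in((s,(190,170,270,250)),(t,(160,155,240,235)))])
cv2.imwrite("pics/p11.png",im)
```

```text
[582.79458211 157.33670551 104.66693297] -0.17009737861141577 [0.7756761  0.73032191 0.02139756] [-1.57011941e+00 -4.23872034e-04  3.08971098e+00] -1.7296852679781636
```

View pics/p11.png

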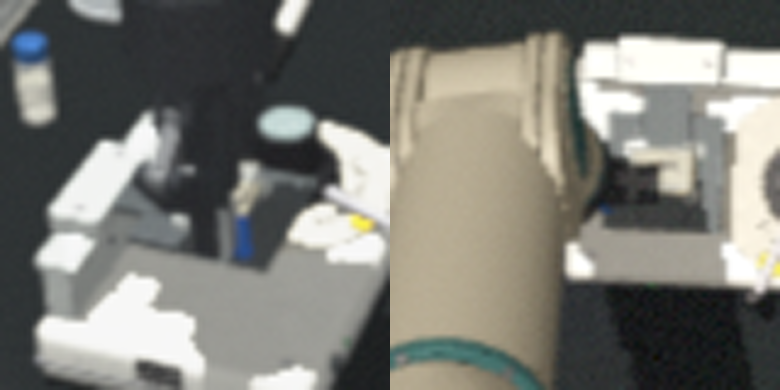

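Call:
servo_tool(
  increments=[
    {"dx": -0.08, "dy": -0.8, "dz": 0, "ax": 0, "ay": 0, "az": 0, "claw": 1},
    {"dx": -0.15, "dy": -1.6, "dz": 0, "ax": 0, "ay": 0, "az": 0, "claw": 1},
    {"dx": -0.22, "dy": -2.4, "dz": 0, "ax": 0, "ay": 0, "az": 0, "claw": 1},
    {"dx": -0.28, "dy": -3.2, "dz": 0, "ax": 0, "ay": 0, "az": 0, "claw": 1},
    {"dx": -0.35, "dy": -4, "dz": 0, "ax": 0, "ay": 0, "az": 0, "claw": 1},
    {"dx": -0.4, "dy": -4.8, "dz": 0, "ax": 0, "ay": 0, "az": 0, "claw": 1},
    {"dx": -0.45, "dy": -5.6, "dz": 0, "ax": 0, "ay": 0, "az": 0, "claw": 1},
    {"dx": -0.5, "dy": -6.4, "dz": 0, "ax": 0, "ay": 0, "az": 0, "claw": 1},
  ],
)

```text
clock: 15.22
eef_pos: [578.1, 93.1, 104.9]
tool_rot: [-1.571, 0.0, 3.09]
force: [1.9, 2.6, -0.5]
width: 0.3
```

Run:
```python
from m import *
s=get_image("side");t=get_image("top")
a=read_state();e=a["eef_pos"];print(e,a["width"],a["force"])
im=np.hstack([cv2.resize(d["color"][b[1]:b[3],b[0]:b[2],::-1],(390,390),interpolation=cv2.INTER_CUBIC) for d,b in((s,(205,170,285,250)),(t,(190,155,270,235)))])
cv2.imwrite("pics/p12.png",im)
```

```text
[577.51526822  91.25318358 104.86573183] -0.054463838524979276 [-0.64385774 -0.45003907  0.02819299]
```

View pics/p12.png

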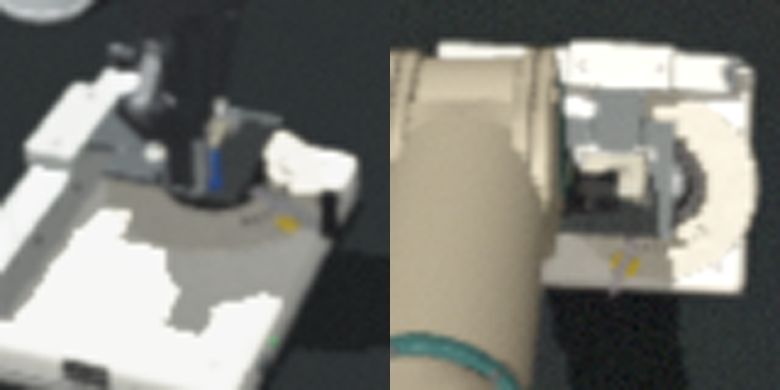

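Call:
servo_tool(
  increments=[
    {"dx": -0.02, "dy": -0.4, "dz": 0, "ax": 0, "ay": 0, "az": 0, "claw": 1},
    {"dx": -0.04, "dy": -0.8, "dz": 0, "ax": 0, "ay": 0, "az": 0, "claw": 1},
    {"dx": -0.06, "dy": -1.2, "dz": 0, "ax": 0, "ay": 0, "az": 0, "claw": 1},
    {"dx": -0.08, "dy": -1.6, "dz": 0, "ax": 0, "ay": 0, "az": 0, "claw": 1},
    {"dx": -0.1, "dy": -2.0, "dz": 0, "ax": 0, "ay": 0, "az": 0, "claw": 1},
  ],
)

```text
clock: 15.73
eef_pos: [576.3, 74.1, 104.7]
tool_rot: [-1.571, -0.001, 3.091]
force: [-1.5, 1.5, 0.8]
width: 0.1
```

Call:
servo_tool(
  increments=[
    {"dx": -0.01, "dy": -0.2, "dz": 0, "ax": 0, "ay": 0, "az": 0, "claw": 1},
    {"dx": -0.02, "dy": -0.4, "dz": 0, "ax": 0, "ay": 0, "az": 0, "claw": 1},
    {"dx": -0.03, "dy": -0.6, "dz": 0, "ax": 0, "ay": 0, "az": 0, "claw": 1},
  ],
)

```text
clock: 15.98
eef_pos: [576.3, 68.0, 104.7]
tool_rot: [-1.571, -0.001, 3.09]
force: [-0.9, 1.4, -0.6]
width: -0.1
```

Call:
servo_tool(
  increments=[
    {"dx": -0.01, "dy": -0.2, "dz": 0, "ax": 0, "ay": 0, "az": 0, "claw": 1},
    {"dx": -0.02, "dy": -0.4, "dz": 0, "ax": 0, "ay": 0, "az": 0, "claw": 1},
    {"dx": -0.02, "dy": -0.5, "dz": 0, "ax": 0, "ay": 0, "az": 0, "claw": 1},
  ],
)

```text
clock: 16.23
eef_pos: [576.4, 62.7, 104.7]
tool_rot: [-1.571, -0.0, 3.09]
force: [-1.4, 0.4, -0.3]
width: 0.1
```

Call:
servo_tool(
  increments=[
    {"dx": 0, "dy": -0.15, "dz": 0, "ax": 0, "ay": 0, "az": 0, "claw": 1},
    {"dx": 0, "dy": -0.3, "dz": 0, "ax": 0, "ay": 0, "az": 0, "claw": 1},
  ],
)

```text
clock: 16.4
eef_pos: [576.4, 60.9, 104.8]
tool_rot: [-1.572, -0.0, 3.091]
force: [-1.6, 5.7, -1.4]
width: 0.4
```

Call:
servo_tool(
  increments=[
    {"dx": 0, "dy": -0.1, "dz": 0, "ax": 0, "ay": 0, "az": 0, "claw": 1},
    {"dx": 0, "dy": -0.2, "dz": 0, "ax": 0, "ay": 0, "az": 0, "claw": 1},
    {"dx": 0, "dy": -0.2, "dz": 0, "ax": 0, "ay": 0, "az": 0, "claw": 1},
  ],
)

```text
clock: 16.65
eef_pos: [576.4, 60.9, 104.8]
tool_rot: [-1.574, -0.0, 3.092]
force: [-1.6, 6.5, -1.0]
width: -0.1
```

Run:
```python
from m import *
s=get_image("side");a=read_state();e=a["eef_pos"];print(e,a["width"],a["force"])
save(s,"pics/s13.png",(205,170,290,235),9)
```

```text
[576.41059369  60.88998004 104.83254419] -0.23639058767530624 [-0.20754884  7.45787178 -0.43145943]
```

View pics/s13.png

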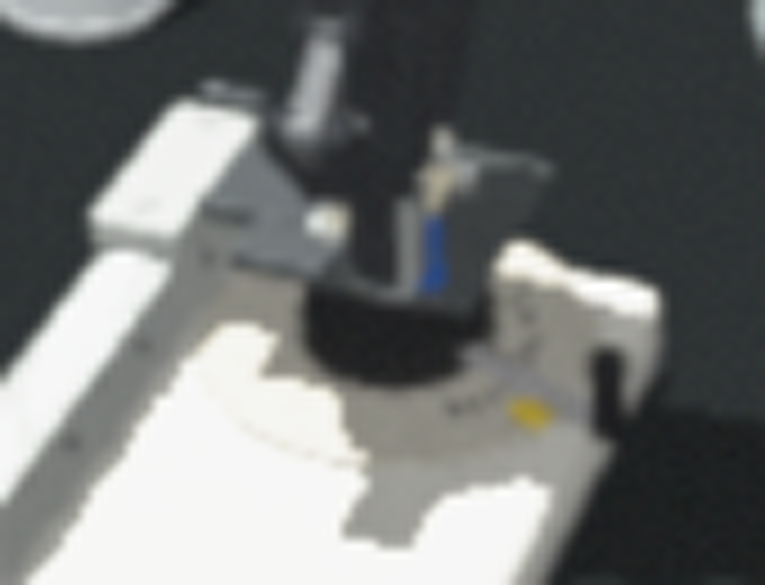

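Call:
servo_tool(
  increments=[
    {"dx": 0, "dy": -0.1, "dz": 0, "ax": 0, "ay": 0, "az": 0, "claw": 1},
    {"dx": 0, "dy": -0.1, "dz": 0, "ax": 0, "ay": 0, "az": 0, "claw": 1},
    {"dx": 0, "dy": 1, "dz": 0, "ax": 0, "ay": 0, "az": 0, "claw": 1},
    {"dx": 0.1, "dy": 3, "dz": 0, "ax": 0, "ay": 0, "az": 0, "claw": 1},
    {"dx": 0.3, "dy": 6, "dz": 1, "ax": 0, "ay": 0, "az": 0, "claw": 1},
    {"dx": 0.3, "dy": 9, "dz": 4, "ax": 0, "ay": 0, "az": 0, "claw": 1},
    {"dx": 0.3, "dy": 12, "dz": 7, "ax": 0, "ay": 0, "az": 0, "claw": 1},
    {"dx": 0.3, "dy": 15, "dz": 10, "ax": 0, "ay": 0, "az": 0, "claw": 1},
  ],
)

```text
clock: 17.37
eef_pos: [579.8, 207.1, 204.4]
tool_rot: [-1.569, 0.001, 3.09]
force: [1.5, 1.0, 0.0]
width: -0.3
```

Call:
servo_tool(
  increments=[
    {"dx": 0, "dy": 3, "dz": 2, "ax": 0, "ay": 0, "az": 0, "claw": 1},
    {"dx": 0, "dy": 6.5, "dz": 4, "ax": 0, "ay": 0, "az": 0, "claw": 1},
    {"dx": 0, "dy": 10, "dz": 6, "ax": 0, "ay": 0, "az": 0, "claw": 1},
    {"dx": 0, "dy": 12, "dz": 6, "ax": 0, "ay": 0, "az": 0, "claw": 1},
    {"dx": 0, "dy": 12, "dz": 6, "ax": 0, "ay": 0, "az": 0, "claw": 1},
    {"dx": 0, "dy": 12, "dz": 6, "ax": 0, "ay": 0, "az": 0, "claw": 1},
  ],
)

```text
clock: 17.87
eef_pos: [579.3, 327.6, 263.1]
tool_rot: [-1.57, 0.001, 3.093]
force: [0.3, -1.2, 0.9]
width: 0.0
```

Run:
```python
from m import *
import pickle
s=get_image("side");t=get_image("top")
a=read_state();e=a["eef_pos"];print(e,a["width"],a["force"],a["clock"])
im=np.hstack([cv2.resize(d["color"][b[1]:b[3],b[0]:b[2],::-1],(395,395),interpolation=cv2.INTER_CUBIC) for d,b in((s,(205,165,285,245)),(t,(190,150,270,230)))])
cv2.imwrite("pics/p14.png",im); save(t,"pics/t14.png",(100,100,440,300),2.2)
ht=hsv(t)
red=(((ht[...,0]<8)|(ht[...,0]>172))&(ht[...,1]>120)&(ht[...,2]>70)).astype(np.uint8)
c,st,_=cent(t,red,(305,200,350,240));print("cap",c,st,onz(t,*c,46))
blu=((ht[...,0]>100)&(ht[...,0]<130)&(ht[...,1]>120)&(ht[...,2]>80)).astype(np.uint8)
b,st,_=cent(t,blu,(195,160,260,225));print("tab",b,st,onz(t,*b,120))
t0=pickle.load(open("top0.pkl","rb"))["color"].astype(int)
df=(abs(t["color"].astype(int)-t0).max(-1)>60).astype(np.uint8)
n,l,sta,cc=cv2.connectedComponentsWithStats(df)
print([tuple(x) for x in sta[1:] if x[4]>6])
```

```text
[579.91274724 324.39386249 262.76057547] 0.0661822973472686 [ 0.11137679 -0.49612441 -0.04139365] 17.9667
cap [330.07042254 220.37323944] [324 214  13  14 142] [ 496.11418189 -278.9417407    46.        ]
tab [233.63636364 194.72727273] [233 192   2   7  11] [578.6059256  42.7257164 120.       ]
[(np.int32(56), np.int32(148), np.int32(70), np.int32(127), np.int32(4618)), (np.int32(202), np.int32(162), np.int32(21), np.int32(3), np.int32(54)), (np.int32(236), np.int32(163), np.int32(22), np.int32(4), np.int32(51)), (np.int32(197), np.int32(174), np.int32(29), np.int32(31), np.int32(674)), (np.int32(233), np.int32(175), np.int32(26), np.int32(32), np.int32(607)), (np.int32(118), np.int32(178), np.int32(7), np.int32(17), np.int32(21)), (np.int32(137), np.int32(192), np.int32(9), np.int32(2), np.int32(18)), (np.int32(236), np.int32(207), np.int32(4), np.int32(4), np.int32(11)), (np.int32(259), np.int32(212), np.int32(4), np.int32(3), np.int32(10)), (np.int32(324), np.int32(215), np.int32(14), np.int32(13), np.int32(144)), (np.int32(79), np.int32(264), np.int32(58), np.int32(30), np.int32(
[... 1190 characters left out ...]
np.int32(363), np.int32(3), np.int32(6), np.int32(11)), (np.int32(144), np.int32(365), np.int32(4), np.int32(4), np.int32(9)), (np.int32(94), np.int32(366), np.int32(5), np.int32(5), np.int32(16)), (np.int32(150), np.int32(367), np.int32(9), np.int32(5), np.int32(29)), (np.int32(100), np.int32(371), np.int32(3), np.int32(3), np.int32(9)), (np.int32(149), np.int32(375), np.int32(8), np.int32(2), np.int32(8)), (np.int32(246), np.int32(377), np.int32(4), np.int32(5), np.int32(16)), (np.int32(239), np.int32(378), np.int32(7), np.int32(6), np.int32(18)), (np.int32(254), np.int32(378), np.int32(8), np.int32(6), np.int32(29)), (np.int32(406), np.int32(382), np.int32(18), np.int32(2), np.int32(30))]
```

View pics/p14.png

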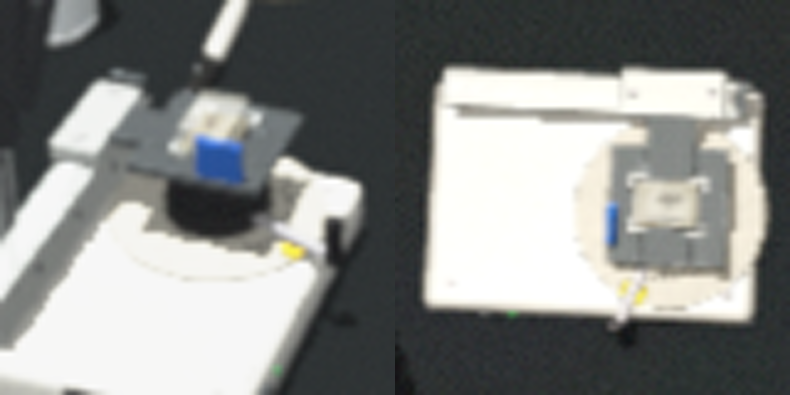

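View pics/t14.png

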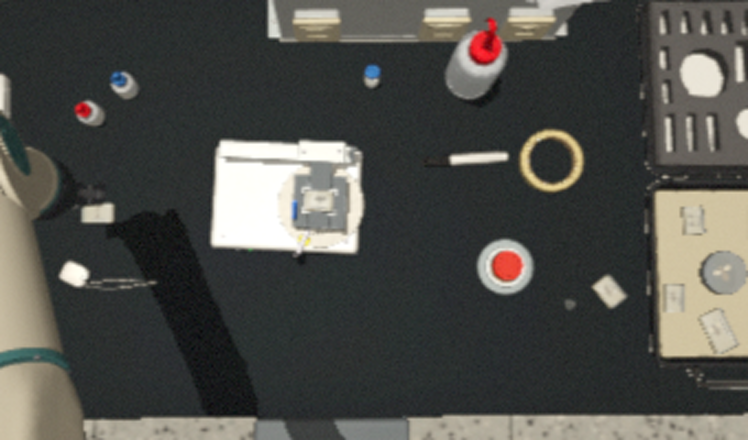

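Run:
```python
from m import *
s=get_image("side");t=get_image("top")
im=np.hstack([cv2.resize(d["color"][b[1]:b[3],b[0]:b[2],::-1],(395,395),interpolation=cv2.INTER_CUBIC) for d,b in((s,(280,148,320,188)),(t,(310,200,350,240)))])
cv2.imwrite("pics/p15.png",im)
P=np.array([495.7,-282,0])
for d in (s,t):
  print([np.round(proj(d,P+[23*np.cos(a),23*np.sin(a),46]),1) for a in (0,np.pi/2,np.pi,-np.pi/2)],np.round(proj(d,P+[0,0,46]),1))
```

```text
[array([294.3, 161.4]), array([299.6, 165.5]), array([307.5, 163.1]), array([302.2, 159. ])] [300.9 162.2]
[array([330.8, 213.7]), array([324.2, 220.5]), array([331.1, 227.3]), array([337.8, 220.4])] [331.  220.5]
```

View pics/p15.png

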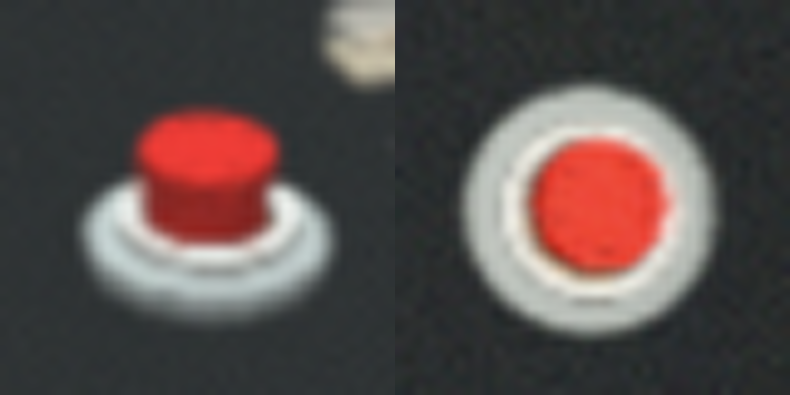

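```bash
python3 -c "
from cell import *
print(read_state()['qd'].round(3));print(finish_job())"
```

```text
[ 0.004 -0.002 -0.006 -0.003 -0.005  0.001 -0.001]
the job is handed in; nothing more can be done
None
```

I did all three parts and handed the job in at about 18 s of the 67 s allowed. No verdict was reported.

- **Cap:** I lifted it straight up 80 mm and lowered it into the holder's recess. It touched the floor at the expected height with about 10 N, and I released it there. Both views show it upright and seated, with its top within about 1 pixel (3 mm) of where it should be. The colour-mask centroid put the cap about 3 mm off-centre in y. I put that down to poor masking, because the close-up views and the contact height did not agree with it.
- **Focus lever:** I gripped the pin and swung it along its arc onto the yellow mark. In the top view, taken after release, the lever crosses the middle of the mark to within about a pixel.
- **Carriage:** I pushed it until it stalled at about 7 N, with no further motion as the command advanced. The final finger position fits the home position. The top view gives a travel of about 110.5 mm against 112 mm, a difference within one pixel, and the block lies flat in its nest.
- **Bystanders and arm:** the last overview shows no bystander displaced. The arm was clear of everything and at rest.

The side view gave y values for the lens, mark and pin 3–10 mm larger than the top view did. I relied on the top view, and the gripper contacts agreed with it.

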